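# Sort the turned parts off the lathe into their pattern trays

### The arm

A 7-joint arm with a two-finger parallel gripper is mounted at the origin on the work surface. World frame = base frame: x ahead of the robot, y to its left, z up, the work surface at z = 0. Lengths are in m, angles in rad, forces in N, time in s.
With the tool pointing down it reaches from about 0.4 to 0.85 m from the base axis. Payload 10.4 kg.
Tool frame: the origin (TCP) lies midway between the tips of the shut fingers; the grasp point (between the pads) lies 19 mm behind it (arm.hold_point_z is the distance from the TCP to the grasp point, in m); z points along the fingers, y is the line along which they close (so a half turn about z gives the same grasp; the last joint's range is limited). The gripper opens to 85 mm and grips with 20 to 120 N. Pads are 22 mm wide; open, the fingers measure 114 mm over their backs; the gripper's body (76 mm by 85 mm) begins 54 mm behind the grasp point. The pads swing forward as they close: fully open they stand 13 mm farther back than shut.
Start: joints at [-1.354, 0.332, -0.065, 1.46, 0.022, 1.35, -0.088], TCP at [0.148, 0.607, 0.231] pointing down, gripper open.
Joint ranges: [-2.6, 2.6], [-0.5, 2.12], [-1.47, 1.34], [0.16, 2.42], [-1.27, 4.41], [0.06, 2.06], [-2.6, 2.6]. Speed limits (rad/s): [2.22, 2.22, 2.79, 2.79, 3.14, 3.14, 3.14].

### API

Orientations are given as a unit quaternion [x, y, z, w].
In Python, from cell import monitor, vision, job_done, spotter, arm gives the robot as it stands.
- The arm moves only by the tool drive_tool, never from a script. Its argument "deltas" is one flat list of numbers, 7 for each row, row after row: the shift along the tool's x, y, z in m, then the turn, a rotation vector about the tool's x, y, z in degrees, then the finger opening in m, from 0 to 0.0854. A call has 1 to 10 rows; each row is the pose to reach, as a shift and turn from the pose commanded when the call began, along the tool's axes at that moment; what a row does not reach only later rows make up. A row lasts 1/10 s, in which the tool goes at most 50 mm and 8.59 degrees, less where a joint would pass 70% of its speed; a pose out of reach is approached as far as the arm can. A call with a gripper value outside its range is refused whole. The fingers move at their own pace and stop on an object; "grip_force" is the grip in N (left out, the last holds). Time passes only in rows, so rows that repeat a pose let the fingers close. It gives the time, the measured TCP pose, the force, the opening and the grip force at its end, in the units of the state.
- monitor.read_state(): the state, without advancing time (a new reading comes with each control period).
- vision.snapshot(name): name is "scene" or "top" or "wrist"; returns a dict with "pixels" (384x512x3 uint8, red, green, blue), "fx", "fy", "cx", "cy" (pixels), "xyz" and "rotation" of the camera in the world; the wrist camera has in their place "tool_from_camera" (4x4, takes a point from camera to tool coordinates, whose origin is the TCP and whose axes are the flange's). Camera axes: x right, y down, z forward; pixel columns grow to the right and rows downward; lengths in m; the calibration is good to about 2 mm. The wrist camera is an equidistant fisheye: a pixel r from the principal point sees the ray r / f radians off the axis. A picture is of the moment at which its call begins: read the wrist's pose just before it. There is no depth.
- job_done(): hands the job in; it is judged then, once.
Trained networks look in the newest picture that a camera, given by its name, has taken for a name from the list of things; names that differ only in an ending like _2 or _b are one class to them, and where a whole thing is asked for, a point or a joint stands for the part that bears it (a point fixed in the world has none). Each returns a list of dicts, best first, with "p" (0 to 1); they miss things now and then, are a little off and sometimes report something else, mostly with a low value. They report only what shows in the picture. A call takes as long as a camera call.
- spotter.trace(thing, camera): "pixels" (384x512 bool, what is visible of it).
- spotter.pinpoint(thing, camera): "xyz" ([x, y, z] in m, in world coordinates, good to about 4 mm: a listed point, or the origin of a listed thing).
The state is a dict: "time": time; "joint_pos": joint angles; "joint_velocities": joint speeds; "tau": joint torques, N m; "tcp_pos": TCP position; "tool_rot": TCP orientation; "force": force on the tool from outside, world axes, zero at the start; "ft_torque": the same for the moment, N m; "opening": opening from 0.0 (shut) to 1.0 (fully open); "grasp_force": force on a finger pad.
Only numpy, scipy, OpenCV 4.12 (cv2) and the standard library are available. Lean on these libraries where they do the work, as an engineer would, in place of code of your own. Each camera call takes 0.05 s, during which the arm holds its last target. There are 200 camera calls.

### The job

The last run off the lathe stands mixed on the rubber bench mat: two drawer knobs, two bun feet and one finial. Sort all five into the three plywood trays, like with like: each tray has one pattern piece of its kind screwed down in it. Stand every piece upright, flat on the floor of its tray (knobs dome up, feet spigot up, finial tip up), setting it down without dropping it.

Things in the scene. Friction and masses are not known exactly. Their poses are not given: they have to be found in the camera images.
- knob_a_center (a point): One of two alike: turned beech mushroom-shaped drawer knob: foot 27 mm across, narrow neck, domed cap 42 mm across with its widest band 20 to 27 mm above the foot; 35 mm tall, 25 g. The point is on its axis half-way up, 17.5 mm above its foot; its z axis points up out of the dome. Starts on the bench mat.
- knob_b_center (a point): One of two alike: turned beech mushroom-shaped drawer knob: foot 27 mm across, narrow neck, domed cap 42 mm across with its widest band 20 to 27 mm above the foot; 35 mm tall, 25 g. The point is on its axis half-way up, 17.5 mm above its foot; its z axis points up out of the dome. Starts on the bench mat.
- foot_a_center (a point): One of two alike: turned beech bun foot, a squashed ball 54 mm across (widest band 14 to 24 mm above its base; base 38 mm across) with a round spigot 19 mm across and 14 mm long on top; 52 mm tall in all, 60 g. The point is on its axis half-way up, 26 mm above its base; its z axis points up out of the spigot. Starts on the bench mat.
- foot_b_center (a point): One of two alike: turned beech bun foot, a squashed ball 54 mm across (widest band 14 to 24 mm above its base; base 38 mm across) with a round spigot 19 mm across and 14 mm long on top; 52 mm tall in all, 60 g. The point is on its axis half-way up, 26 mm above its base; its z axis points up out of the spigot. Starts on the bench mat.
- finial_a_center (a point): The only loose one: turned beech finial: round base 40 mm across and 9 mm thick, thin neck, ball 36 mm across (widest band 32 to 40 mm above the base), then a slender pointed tip; 80 mm tall, 40 g. The point is on its axis half-way up, 40 mm above its base, in the top of the ball's widest band; its z axis points up out of the tip. Starts on the bench mat.
- tray_knob: Open plywood tray, fixed to the bench, with a drawer knob like the loose kind screwed upright to its floor as pattern. Outside 220 (x) x 146 (y) x 30 mm high, walls and floor 8 mm thick. Origin: centre of its underside. Its long side is its x axis, pointing away from the robot within 0.13 rad; the pattern stands at x = +70 mm, y = 0, the rest of the floor is free.
- tray_foot: Open plywood tray, fixed to the bench, with a bun foot like the loose kind screwed upright to its floor as pattern. Outside 220 (x) x 146 (y) x 30 mm high, walls and floor 8 mm thick. Origin: centre of its underside. Its long side is its x axis, pointing away from the robot within 0.13 rad; the pattern stands at x = +70 mm, y = 0, the rest of the floor is free.
- tray_finial: Open plywood tray, fixed to the bench, with a finial like the loose kind screwed upright to its floor as pattern. Outside 220 (x) x 146 (y) x 30 mm high, walls and floor 8 mm thick. Origin: centre of its underside. Its long side is its x axis, pointing away from the robot within 0.13 rad; the pattern stands at x = +70 mm, y = 0, the rest of the floor is free.
- mat: Dark rubber bench mat, 280 (x) x 160 (y) x 4 mm, fixed to the bench; origin: centre of its underside; x runs away from the robot within 0.12 rad. The five pieces stand upright on it in any order: one at its centre, four at x +/-62, y +/-50 mm (within 6 mm). A pencil (7 mm high) lies across its near end at x = -128 mm, a hex key (6 mm high) across its far end at x = +128 mm.

How it is judged:
At the end, for the whole second after the job is handed in: Both knobs stand in the knob tray, both bun feet in the foot tray and the finial in the finial tray: inside the walls, flat on the inner floor (height within 4 mm), upright within 0.12 rad, released and at rest (x of knob_a_center in the frame of tray_knob between -0.102 and 0.102 m and y of knob_a_center in the frame of tray_knob between -0.065 and 0.065 m and z of knob_a_center in the frame of tray_knob between 0.0215 and 0.0295 m and angle between each of knob_a_center, knob_b_center, foot_a_center, foot_b_center, finial_a_center's own z axis and vertical below 0.12 rad and linear speed of each of knob_a, knob_b, foot_a, foot_b, finial_a below 0.02 m/s and angular speed of each of knob_a, knob_b, foot_a, foot_b, finial_a below 0.3 rad/s and x of knob_b_center in the frame of tray_knob between -0.102 and 0.102 m and y of knob_b_center in the frame of tray_knob between -0.065 and 0.065 m and z of knob_b_center in the frame of tray_knob between 0.0215 and 0.0295 m and x of foot_a_center in the frame of tray_foot between -0.102 and 0.102 m and y of foot_a_center in the frame of tray_foot between -0.065 and 0.065 m and z of foot_a_center in the frame of tray_foot between 0.03 and 0.038 m and x of foot_b_center in the frame of tray_foot between -0.102 and 0.102 m and y of foot_b_center in the frame of tray_foot between -0.065 and 0.065 m and z of foot_b_center in the frame of tray_foot between 0.03 and 0.038 m and x of finial_a_center in the frame of tray_finial between -0.102 and 0.102 m and y of finial_a_center in the frame of tray_finial between -0.065 and 0.065 m and z of finial_a_center in the frame of tray_finial between 0.044 and 0.052 m); the robot touches nothing.
It fails at once if knob_a is dropped (free fall of about 2 cm or more) (contact force between knob_a and anything else below 0.005 N and linear speed of knob_a above 0.6 m/s).
It fails at once if knob_b is dropped (free fall of about 2 cm or more) (contact force between knob_b and anything else below 0.005 N and linear speed of knob_b above 0.6 m/s).
It fails at once if foot_a is dropped (free fall of about 2 cm or more) (contact force between foot_a and anything else below 0.005 N and linear speed of foot_a above 0.6 m/s).
It fails at once if foot_b is dropped (free fall of about 2 cm or more) (contact force between foot_b and anything else below 0.005 N and linear speed of foot_b above 0.6 m/s).
It fails at once if finial_a is dropped (free fall of about 2 cm or more) (contact force between finial_a and anything else below 0.005 N and linear speed of finial_a above 0.6 m/s).
It also fails if it takes over 131 s, if anything falls off the work surface, if the arm or the gripper's body presses on something with over 40 N, if the wrist force passes 120 N, or if a joint passes its speed limit or range.

## Working session

There is one attempt and no reset: what is moved stays moved. The work goes in short steps, Python scripts to look and compute and a tool call to move; the robot and the scene stay as the last step left them, time stands still between calls to the robot, and variables do not carry over. Pictures are saved under pics/ and viewed, at most 14 in all, crops included, and the job is handed in when it is done.

Besides the shell and the picture viewer there is one more tool, called after "Call:" by a JSON object that holds its "method" and its "body". drive_tool: Moves the arm, as the interface text tells. Its arguments: {"type":"object","properties":{"deltas":{"type":"array"},"grip_force":{"type":"number"}},"required":["deltas"]}

```bash
mkdir -p pics; ls; python3 - <<'E'
from cell import monitor, vision, spotter, arm
import cv2, numpy as np
s=monitor.read_state(); print(s['time'],s['tcp_pos'],s['tool_rot'],arm.hold_point_z)
for c in ['top','scene']:
    im=vision.snapshot(c); cv2.imwrite(f'pics/{c}0.png',im['pixels'][:,:,::-1])
    print(c,im['xyz'],im['fx'])
    for n in ['knob_a_center','foot_a_center','finial_a_center','tray_knob','tray_foot','tray_finial','mat']:
        for d in spotter.pinpoint(n,c): print(n,round(d['p'],2),np.round(d['xyz'],3))
print(monitor.read_state()['time'])
E
```

```text
pics
0.0 [0.14836005 0.60675118 0.23049697] [ 1.19599001e-01  9.92822017e-01 -7.20711157e-04 -5.26453502e-05] 0.0187
top [0.40751235 0.0082228  0.98391868] 401.8058573735283
knob_a_center 0.65 [ 0.502 -0.138  0.023]
finial_a_center 0.76 [ 0.635 -0.152  0.04 ]
tray_foot 0.8 [0.482 0.309 0.001]
tray_finial 0.94 [ 0.57   0.11  -0.002]
tray_finial 0.38 [ 0.493 -0.318 -0.002]
mat 0.91 [ 0.576 -0.1   -0.003]
scene [1.13667827 0.20383094 0.94855332] 463.8904917037499
knob_a_center 0.7 [0.576 0.111 0.   ]
knob_a_center 0.66 [ 0.499 -0.142  0.02 ]
foot_a_center 0.7 [ 0.51  -0.043  0.03 ]
finial_a_center 0.83 [ 0.632 -0.151  0.046]
tray_knob 0.81 [ 0.494 -0.316 -0.001]
tray_foot 0.58 [0.481 0.311 0.002]
tray_finial 0.7 [0.571 0.115 0.001]
tray_finial 0.4 [ 0.633 -0.06   0.022]
mat 0.89 [ 0.575 -0.099  0.001]
0.8
```

View pics/top0.png

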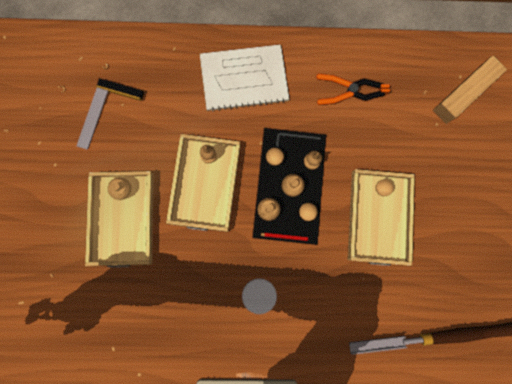

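View pics/scene0.png

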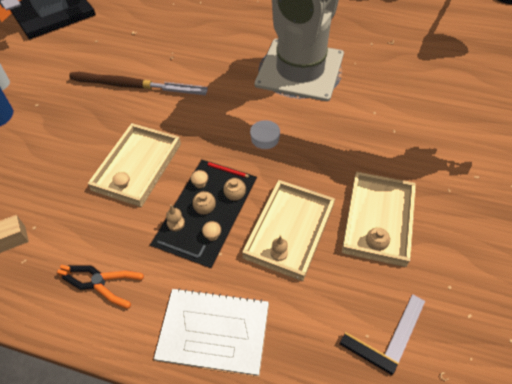

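Top view: mat holds knob (275,157), finial (313,160), foot (293,185), foot (269,209) and knob (308,212). The trays, left to right, are foot (pattern 120,188), finial (208,152) and knob (385,187). The scene view agrees.

```bash
cat > h.py <<'E'
import numpy as np
from scipy.spatial.transform import Rotation as R
from cell import monitor
def delta(xyz,yaw=0):
    "tool-frame shift (mm) and turn (deg); yaw 0: tool y = world y, z down"
    s=monitor.read_state(); r=R.from_quat(s['tool_rot'])
    t=R.from_matrix([[-1,0,0],[0,1,0],[0,0,-1]])
    t=R.from_euler('z',yaw)*t
    return np.round(r.inv().apply(np.array(xyz)-s['tcp_pos'])*1e3,1), np.round((r.inv()*t).as_rotvec(degrees=True),2)
def backproj(im,uv,z):
    d=np.array(im['rotation'])@[(uv[0]-im['cx'])/im['fx'],(uv[1]-im['cy'])/im['fy'],1]
    o=np.array(im['xyz']); return o+d*(z-o[2])/d[2]
E
python3 - <<'E'
from h import *
from cell import vision
import cv2
P={'knobL':(275,157,.027),'fin':(313,160,.04),'footC':(293,185,.026),'footN':(269,209,.026),'knobN':(308,212,.027)}
S={'knobL':(211,231),'fin':(174,219),'footC':(204,204),'footN':(234,189),'knobN':(200,179)}
for cam in ['top','scene']:
    im=vision.snapshot(cam); g=im['pixels'].max(2).astype(np.uint8)
    m=(g>75).astype(np.uint8); n,l,st,c=cv2.connectedComponentsWithStats(m)
    for k,(u,v,z) in P.items():
        if cam=='scene': u,v=S[k]
        i=l[v,u]; print(cam,k,st[i,4],st[i,:4],np.round(c[i],1),np.round(backproj(im,c[i],z),4))
    pt={'top':[(264,129),(326,135),(318,243),(254,237)],'scene':[(203,161),(256,177),(211,264),(152,244)]}[cam]
    print('mat',[np.round(backproj(im,p,.004)[:2],3) for p in pt])
E
```

```text
Traceback (most recent call last):
  File "h.py", line 11, in backproj
    d=np.array(im['rotation'])@[(uv[0]-im['cx'])/im['fx'],(uv[1]-im['cy'])/im['fy'],1]
      ~~~~~~~~~~~~~~~~~~~~~~~~^~~~~~~~~~~~~~~~~~~~~~~~~~~~~~~~~~~~~~~~~~~~~~~~~~~~~~~~
ValueError: matmul: Input operand 1 has a mismatch in its core dimension 0, with gufunc signature (n?,k),(k,m?)->(n?,m?) (size 3 is different from 4)
```

```bash
sed -i "s/d=np.array(im\['rotation'\])@\(.*\)$/d=R.from_quat(im['rotation']).apply(\1)/" h.py
python3 - <<'E'
from h import *
from cell import vision
import cv2
P={'knobL':(275,157,.027),'fin':(313,160,.04),'footC':(293,185,.026),'footN':(269,209,.026),'knobN':(308,212,.027)}
S={'knobL':(211,231),'fin':(174,219),'footC':(204,204),'footN':(234,189),'knobN':(200,179)}
for cam in ['top','scene']:
    im=vision.snapshot(cam); g=im['pixels'].max(2).astype(np.uint8)
    m=(g>75).astype(np.uint8); n,l,st,c=cv2.connectedComponentsWithStats(m)
    for k,(u,v,z) in P.items():
        if cam=='scene': u,v=S[k]
        i=l[v,u]; print(cam,k,st[i,4],st[i,:4],np.round(c[i],1),np.round(backproj(im,c[i],z),4))
    pt={'top':[(264,129),(326,135),(318,243),(254,237)],'scene':[(203,161),(256,177),(211,264),(152,244)]}[cam]
    print('mat',[np.round(backproj(im,p,.004)[:2],3) for p in pt])
print(delta([.585,-.1,.33]))
E
```

```text
top knobL 254 [266 148  18  18] [274.4 156.3] [ 0.638  -0.0584  0.027 ]
top fin 252 [304 151  18  19] [312.3 160. ] [ 0.6277 -0.1494  0.04  ]
top footC 387 [282 175  22  22] [292.3 185.1] [ 0.5676 -0.1026  0.026 ]
top footN 385 [258 199  22  22] [268.1 209.2] [ 0.508  -0.0446  0.026 ]
top knobN 262 [299 203  18  18] [307.6 211.7] [ 0.5037 -0.1394  0.027 ]
mat [array([ 0.714, -0.033]), array([ 0.702, -0.19 ]), array([ 0.43 , -0.168]), array([ 0.442, -0.012])]
scene knobL 297 [202 221  20  19] [211.4 229.7] [ 0.6371 -0.0584  0.027 ]
scene fin 185818 [  0   0 512 384] [259.6 193.3] [0.5153 0.0217 0.04  ]
scene footC 422 [193 191  23  23] [203.9 201.9] [ 0.568  -0.1028  0.026 ]
scene footN 401 [224 177  22  23] [234.4 188.2] [ 0.5084 -0.0448  0.026 ]
scene knobN 185818 [  0   0 512 384] [259.6 193.3] [0.5064 0.0191 0.027 ]
mat [array([ 0.432, -0.158]), array([ 0.444, -0.009]), array([ 0.71 , -0.035]), array([ 0.7  , -0.185])]
(array([-592. , -583.2,  -98.7]), array([ 1.000e-02,  0.000e+00, -1.374e+01]))
```

Call:
{"method": "drive_tool", "body": {"deltas": [-0.647, -0.622, 0, 0, 0, -13.74, 0.06, -0.647, -0.622, 0, 0, 0, -13.74, 0.06, -0.647, -0.622, 0, 0, 0, -13.74, 0.06, -0.647, -0.622, 0, 0, 0, -13.74, 0.06, -0.647, -0.622, 0, 0, 0, -13.74, 0.06, -0.647, -0.622, 0, 0, 0, -13.74, 0.06, -0.647, -0.622, 0, 0, 0, -13.74, 0.06, -0.647, -0.622, 0, 0, 0, -13.74, 0.06, -0.647, -0.622, 0, 0, 0, -13.74, 0.06, -0.647, -0.622, 0, 0, 0, -13.74, 0.06], "grip_force": 25}}

```text
time: 1.95
tcp_pos: [0.417, 0.183, 0.2317]
tool_rot: [-0.0, 1.0, 0.0, 0.0]
force: [0.7, 1.0, -0.0]
opening: 0.701
grasp_force: 0.0
```

```bash
python3 -c "
from h import *
print(monitor.read_state()['time'],delta([.629,-.151,.18]))"
```

```text
1.95 (array([-211.9, -334.1,   51.5]), array([0.05, 0.04, 0.  ]))
```

Call:
{"method": "drive_tool", "body": {"deltas": [-0.212, -0.334, 0.05, 0, 0, 0, 0.06, -0.212, -0.334, 0.05, 0, 0, 0, 0.06, -0.212, -0.334, 0.05, 0, 0, 0, 0.06, -0.212, -0.334, 0.05, 0, 0, 0, 0.06, -0.212, -0.334, 0.05, 0, 0, 0, 0.06, -0.212, -0.334, 0.05, 0, 0, 0, 0.06, -0.212, -0.334, 0.05, 0, 0, 0, 0.06, -0.212, -0.334, 0.05, 0, 0, 0, 0.06, -0.212, -0.334, 0.05, 0, 0, 0, 0.06, -0.212, -0.334, 0.05, 0, 0, 0, 0.06]}}

```text
time: 2.95
tcp_pos: [0.6281, -0.1504, 0.1804]
tool_rot: [0.001, 1.0, -0.0, -0.001]
force: [0.3, 1.0, 0.3]
opening: 0.703
grasp_force: 0.0
```

```bash
python3 -c "
from h import *
from cell import vision
import cv2
s=monitor.read_state();print(s['time'],s['tcp_pos'],s['opening'],delta([.629,-.151,.18]))
im=vision.snapshot('wrist');cv2.imwrite('pics/w1.png',im['pixels'][:,:,::-1]);print(im['fx'],np.round(im['tool_from_camera'],3))"
```

```text
2.95 [ 0.62808425 -0.15040926  0.18041802] 0.7033716374499664 (array([-0.9, -0.6,  0.4]), array([-0.04, -0.08, -0.13]))
297.3186396354542 [[ 0.001 -0.944 -0.329  0.084]
 [ 1.     0.001  0.    -0.002]
 [-0.    -0.329  0.944 -0.142]
 [ 0.     0.     0.     1.   ]]
```

View pics/w1.png

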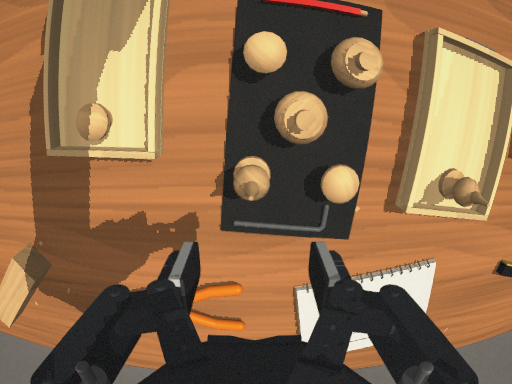

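Wrist view: finial at (252,180), centred between the fingertips (columns 197/312); the grasp is good. Descending and closing.

Call:
{"method": "drive_tool", "body": {"deltas": [0, 0, 0.04, 0, 0, 0, 0.06, 0, 0, 0.08, 0, 0, 0, 0.06, 0, 0, 0.12, 0, 0, 0, 0.06, 0, 0, 0.15, 0, 0, 0, 0.06, 0, 0, 0.162, 0, 0, 0, 0.06, 0, 0, 0.162, 0, 0, 0, 0.02, 0, 0, 0.162, 0, 0, 0, 0.02, 0, 0, 0.162, 0, 0, 0, 0.02, 0, 0, 0.162, 0, 0, 0, 0.02, 0, 0, 0.162, 0, 0, 0, 0.02]}}

```text
time: 4.0
tcp_pos: [0.6293, -0.1492, 0.0208]
tool_rot: [0.0, 1.0, -0.0, 0.001]
force: [0.2, 0.4, 5.5]
opening: 0.404
grasp_force: 25.3
```

Call:
{"method": "drive_tool", "body": {"deltas": [0, 0, -0.02, 0, 0, 0, 0.02, 0, 0, -0.06, 0, 0, 0, 0.02, 0, 0, -0.1, 0, 0, 0, 0.02, 0.013, 0.038, -0.11, 0, 0, 0, 0.02, 0.026, 0.08, -0.11, 0, 0, 0, 0.02, 0.04, 0.12, -0.11, 0, 0, 0, 0.02, 0.053, 0.16, -0.11, 0, 0, 0, 0.02, 0.066, 0.2, -0.11, 0, 0, 0, 0.02, 0.08, 0.24, -0.11, 0, 0, 0, 0.02, 0.088, 0.266, -0.11, 0, 0, 0, 0.02]}}

```text
time: 5.0
tcp_pos: [0.539, 0.1203, 0.1296]
tool_rot: [-0.001, 1.0, 0.001, -0.0]
force: [0.2, -0.1, -0.1]
opening: 0.404
grasp_force: 25.2
```

```bash
python3 -c "
from h import *
from cell import vision
import cv2
s=monitor.read_state();print(s['time'],s['tcp_pos'],s['opening'],s['grasp_force'])
a=vision.snapshot('wrist')['pixels'];b=vision.snapshot('scene')['pixels'][100:340,120:440]
b=cv2.resize(b,(512,384));cv2.imwrite('pics/w2.png',cv2.resize(np.hstack([a,b]),(800,300))[:,:,::-1])"
```

```text
5.0 [0.53896915 0.12028591 0.12956568] 0.40413368919907666 25.19244452007115
```

View pics/w2.png

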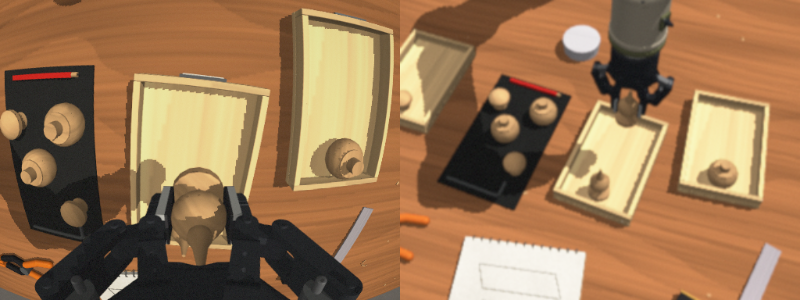

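Finial held upright above its tray. Lower, release and rise.

Call:
{"method": "drive_tool", "body": {"deltas": [0, 0, 0.04, 0, 0, 0, 0.02, 0, 0, 0.07, 0, 0, 0, 0.02, 0, 0, 0.09, 0, 0, 0, 0.02, 0, 0, 0.1, 0, 0, 0, 0.02, 0, 0, 0.105, 0, 0, 0, 0.02, 0, 0, 0.106, 0, 0, 0, 0.02, 0, 0, 0.106, 0, 0, 0, 0.02]}}

```text
time: 5.8
tcp_pos: [0.5412, 0.1163, 0.0246]
tool_rot: [0.001, 1.0, 0.0, 0.001]
force: [-0.8, -0.2, -1.1]
opening: 0.401
grasp_force: 25.3
```

Call:
{"method": "drive_tool", "body": {"deltas": [0, 0, 0, 0, 0, 0, 0.04, 0, 0, 0, 0, 0, 0, 0.056, 0, 0, 0, 0, 0, 0, 0.056, 0, 0, 0, 0, 0, 0, 0.056, 0, 0, -0.02, 0, 0, 0, 0.056, 0, 0, -0.06, 0, 0, 0, 0.06, 0, 0, -0.1, 0, 0, 0, 0.06, 0, 0, -0.14, 0, 0, 0, 0.07, 0, 0, -0.14, 0, 0, 0, 0.07]}}

```text
time: 6.7
tcp_pos: [0.5431, 0.1174, 0.1687]
tool_rot: [0.0, 1.0, 0.002, 0.004]
force: [0.9, -0.4, -0.9]
opening: 0.82
grasp_force: 0.0
```

```bash
python3 -c "
from h import *
from cell import vision,spotter
im=vision.snapshot('top')
for d in spotter.pinpoint('finial_a_center','top'): print(d)
s=monitor.read_state();print(s['time'],s['tcp_pos'],delta([.568,-.103,.12]))"
```

```text
{'xyz': [0.5496, 0.1191, 0.0489], 'p': 0.57}
6.8 [0.54062448 0.11719422 0.1639209 ] (array([ -27.3, -220.2,   43.7]), array([0.06, 0.09, 0.01]))
```

Call:
{"method": "drive_tool", "body": {"deltas": [-0.005, -0.045, 0, 0, 0, 0, 0.068, -0.011, -0.09, 0, 0, 0, 0, 0.068, -0.017, -0.135, 0, 0, 0, 0, 0.068, -0.022, -0.18, 0.01, 0, 0, 0, 0.068, -0.0275, -0.22, 0.042, 0, 0, 0, 0.068, -0.0275, -0.22, 0.042, 0, 0, 0, 0.068, -0.0275, -0.22, 0.042, 0, 0, 0, 0.068, -0.0275, -0.22, 0.042, 0, 0, 0, 0.068]}}

```text
time: 7.6
tcp_pos: [0.5677, -0.1018, 0.1207]
tool_rot: [-0.001, 1.0, 0.0, -0.0]
force: [-0.1, -0.4, -0.1]
opening: 0.799
grasp_force: 0.0
```

```bash
python3 -c "
from h import *
from cell import vision
import cv2
s=monitor.read_state();print(s['time'],s['tcp_pos'],s['opening'],delta([.568,-.103,.002]))
cv2.imwrite('pics/w3.png',vision.snapshot('wrist')['pixels'][:,:,::-1])"
```

```text
7.6 [ 0.56767346 -0.10180821  0.12072792] 0.7994936073679202 (array([ -0.4,  -1.2, 118.7]), array([ 0.03, -0.06,  0.08]))
```

View pics/w3.png

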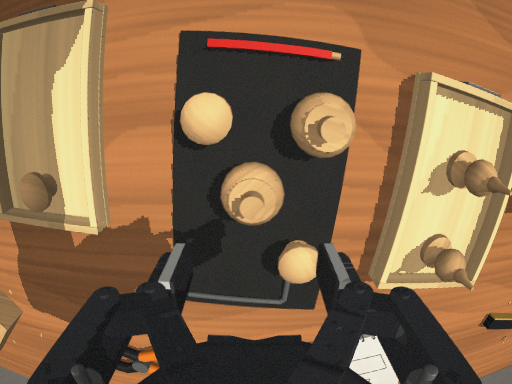

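Centre foot at (252,193), between the fingers (173/338); finial stands in its tray at (475,175). Descend on the foot.

Call:
{"method": "drive_tool", "body": {"deltas": [0, -0.001, 0.04, 0, 0, 0, 0.068, 0, -0.001, 0.08, 0, 0, 0, 0.068, 0, -0.001, 0.108, 0, 0, 0, 0.068, 0, -0.001, 0.118, 0, 0, 0, 0.068, 0, -0.001, 0.118, 0, 0, 0, 0.068, 0, -0.001, 0.118, 0, 0, 0, 0.035, 0, -0.001, 0.118, 0, 0, 0, 0.035, 0, -0.001, 0.118, 0, 0, 0, 0.035, 0, -0.001, 0.118, 0, 0, 0, 0.035], "grip_force": 30}}

```text
time: 8.55
tcp_pos: [0.5691, -0.1039, 0.0052]
tool_rot: [-0.0, 1.0, 0.0, 0.002]
force: [-1.8, 1.2, 8.5]
opening: 0.616
grasp_force: 32.1
```

Call:
{"method": "drive_tool", "body": {"deltas": [0, 0, -0.02, 0, 0, 0, 0.035, 0, 0, -0.06, 0, 0, 0, 0.035, 0, 0, -0.1, 0, 0, 0, 0.035, 0.009, 0.04, -0.12, 0, 0, 0, 0.035, 0.018, 0.084, -0.12, 0, 0, 0, 0.035, 0.027, 0.128, -0.12, 0, 0, 0, 0.035, 0.037, 0.172, -0.12, 0, 0, 0, 0.035, 0.046, 0.216, -0.12, 0, 0, 0, 0.035, 0.055, 0.26, -0.12, 0, 0, 0, 0.035, 0.065, 0.304, -0.12, 0, 0, 0, 0.035]}}

```text
time: 9.55
tcp_pos: [0.5026, 0.2017, 0.1245]
tool_rot: [0.0, 1.0, 0.001, 0.001]
force: [0.1, 1.1, -1.3]
opening: 0.613
grasp_force: 32.0
```

Call:
{"method": "drive_tool", "body": {"deltas": [0.009, 0.044, 0, 0, 0, 0, 0.035, 0.018, 0.084, 0, 0, 0, 0, 0.035, 0.023, 0.11, 0, 0, 0, 0, 0.035, 0.023, 0.11, 0.04, 0, 0, 0, 0.035, 0.023, 0.11, 0.08, 0, 0, 0, 0.035, 0.023, 0.11, 0.1, 0, 0, 0, 0.035, 0.023, 0.11, 0.11, 0, 0, 0, 0.035, 0.023, 0.11, 0.115, 0, 0, 0, 0.035, 0.023, 0.11, 0.115, 0, 0, 0, 0.035]}}

```text
time: 10.45
tcp_pos: [0.4805, 0.3102, 0.0097]
tool_rot: [0.0, 1.0, 0.001, 0.001]
force: [-0.5, -1.0, 0.1]
opening: 0.618
grasp_force: 32.1
```

```bash
python3 -c "
from h import *
from cell import vision
import cv2
s=monitor.read_state();print(s['time'],s['tcp_pos'],s['force'],s['opening'],s['grasp_force'])
a=vision.snapshot('wrist')['pixels'];b=vision.snapshot('scene')['pixels'][100:340,220:440]
b=cv2.resize(b,(512,384));cv2.imwrite('pics/w4.png',cv2.resize(np.hstack([a,b]),(800,300))[:,:,::-1])"
```

```text
10.45 [0.48054803 0.31023735 0.00972417] [-0.5227926  -1.03712846  0.05446079] 0.6179311230813915 32.13276771828532
```

View pics/w4.png

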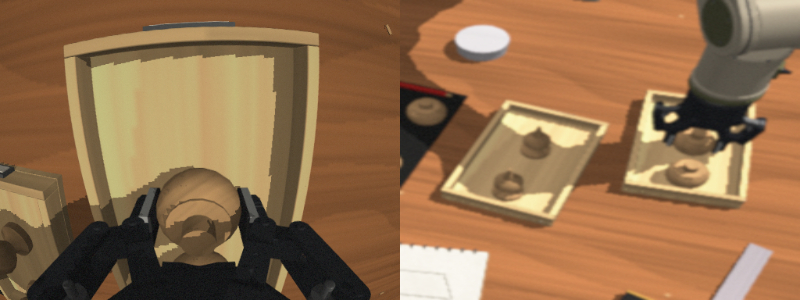

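Foot is upright in its tray, about 0.5 mm above the floor. Release and go for the near-left foot.

Call:
{"method": "drive_tool", "body": {"deltas": [0, 0, 0.001, 0, 0, 0, 0.035, 0, 0, 0.001, 0, 0, 0, 0.06, 0, 0, 0.001, 0, 0, 0, 0.07, 0, 0, 0.001, 0, 0, 0, 0.07, 0, 0, 0.001, 0, 0, 0, 0.07, 0, 0, -0.02, 0, 0, 0, 0.07, 0, 0, -0.06, 0, 0, 0, 0.07, 0, 0, -0.1, 0, 0, 0, 0.07, 0, 0, -0.14, 0, 0, 0, 0.068, 0, 0, -0.14, 0, 0, 0, 0.068]}}

```text
time: 11.55
tcp_pos: [0.4823, 0.3114, 0.1539]
tool_rot: [0.0, 1.0, 0.003, 0.003]
force: [0.7, 0.3, 0.0]
opening: 0.797
grasp_force: 0.0
```

Call:
{"method": "drive_tool", "body": {"deltas": [-0.0275, -0.355, 0, 0, 0, 0, 0.068, -0.0275, -0.355, 0, 0, 0, 0, 0.068, -0.0275, -0.355, 0, 0, 0, 0, 0.068, -0.0275, -0.355, 0, 0, 0, 0, 0.068, -0.0275, -0.355, 0, 0, 0, 0, 0.068, -0.0275, -0.355, 0, 0, 0, 0, 0.068, -0.0275, -0.355, 0, 0, 0, 0, 0.068, -0.0275, -0.355, 0.03, 0, 0, 0, 0.068, -0.0275, -0.355, 0.03, 0, 0, 0, 0.068, -0.0275, -0.355, 0.03, 0, 0, 0, 0.068]}}

```text
time: 12.55
tcp_pos: [0.5068, -0.0446, 0.118]
tool_rot: [-0.0, 1.0, -0.0, -0.001]
force: [-0.5, 0.8, -0.3]
opening: 0.794
grasp_force: 0.0
```

```bash
python3 -c "
from h import *
from cell import vision,spotter
import cv2
s=monitor.read_state();print(s['time'],s['tcp_pos'],s['opening'],delta([.508,-.0447,.002]))
cv2.imwrite('pics/w5.png',vision.snapshot('wrist')['pixels'][:,:,::-1])
vision.snapshot('top')
for n in ['foot_a_center','knob_a_center']:
  for d in spotter.pinpoint(n,'top'): print(n,d)
"
```

```text
12.55 [ 0.5068235 -0.0445779  0.1179706] 0.7937893918930701 (array([-1.40e+00, -1.00e-01,  1.16e+02]), array([-0.01, -0.09,  0.01]))
foot_a_center {'xyz': [0.5502, 0.1195, 0.0458], 'p': 0.72}
```

View pics/w5.png

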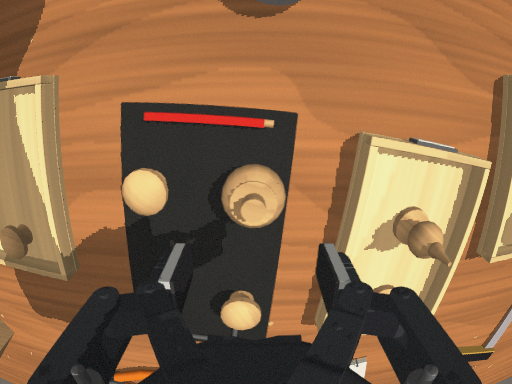

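Near foot at (253,196), the same relative position as the previous good grasp; descend.

Call:
{"method": "drive_tool", "body": {"deltas": [-0.001, 0, 0.04, 0, 0, 0, 0.068, -0.001, 0, 0.08, 0, 0, 0, 0.068, -0.001, 0, 0.105, 0, 0, 0, 0.068, -0.001, 0, 0.115, 0, 0, 0, 0.068, -0.001, 0, 0.115, 0, 0, 0, 0.068, -0.001, 0, 0.115, 0, 0, 0, 0.035, -0.001, 0, 0.115, 0, 0, 0, 0.035, -0.001, 0, 0.115, 0, 0, 0, 0.035, -0.001, 0, 0.115, 0, 0, 0, 0.035]}}

```text
time: 13.65
tcp_pos: [0.5095, -0.0449, 0.0049]
tool_rot: [-0.0, 1.0, 0.0, 0.001]
force: [-2.3, 1.2, 8.4]
opening: 0.609
grasp_force: 31.9
```

Call:
{"method": "drive_tool", "body": {"deltas": [0, 0, -0.02, 0, 0, 0, 0.035, 0, 0, -0.06, 0, 0, 0, 0.035, 0, 0, -0.1, 0, 0, 0, 0.035, 0.01, 0.04, -0.12, 0, 0, 0, 0.035, 0.021, 0.083, -0.12, 0, 0, 0, 0.035, 0.032, 0.126, -0.12, 0, 0, 0, 0.035, 0.043, 0.169, -0.12, 0, 0, 0, 0.035, 0.054, 0.212, -0.12, 0, 0, 0, 0.035, 0.065, 0.255, -0.12, 0, 0, 0, 0.035, 0.076, 0.298, -0.12, 0, 0, 0, 0.035]}}

```text
time: 14.65
tcp_pos: [0.432, 0.2549, 0.1246]
tool_rot: [0.0, 1.0, 0.001, 0.001]
force: [0.5, 1.3, -0.7]
opening: 0.614
grasp_force: 31.9
```

Call:
{"method": "drive_tool", "body": {"deltas": [0.011, 0.04, 0, 0, 0, 0, 0.035, 0.015, 0.057, 0, 0, 0, 0, 0.035, 0.015, 0.057, 0.02, 0, 0, 0, 0.035, 0.015, 0.057, 0.06, 0, 0, 0, 0.035, 0.015, 0.057, 0.09, 0, 0, 0, 0.035, 0.015, 0.057, 0.105, 0, 0, 0, 0.035, 0.015, 0.057, 0.112, 0, 0, 0, 0.035, 0.015, 0.057, 0.115, 0, 0, 0, 0.035, 0.015, 0.057, 0.115, 0, 0, 0, 0.035]}}

```text
time: 15.55
tcp_pos: [0.418, 0.31, 0.0094]
tool_rot: [0.0, 1.0, 0.0, 0.0]
force: [-0.1, 0.9, -0.6]
opening: 0.614
grasp_force: 31.9
```

```bash
python3 -c "
from h import *
from cell import vision
import cv2
s=monitor.read_state();print(s['time'],s['tcp_pos'],s['force'],s['opening'],s['grasp_force'])
a=vision.snapshot('wrist')['pixels'];b=vision.snapshot('scene')['pixels'][100:340,220:440]
b=cv2.resize(b,(512,384));cv2.imwrite('pics/w6.png',cv2.resize(np.hstack([a,b]),(800,300))[:,:,::-1])"
```

```text
15.55 [0.41798996 0.31004201 0.00943258] [-0.12723154  0.92160009 -0.60265805] 0.6137734740315254 31.933257104828954
```

View pics/w6.png

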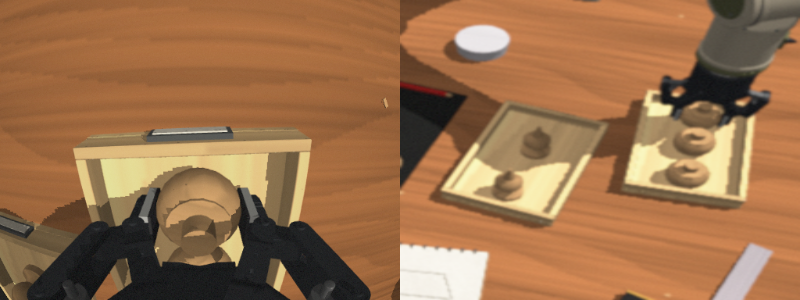

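Second foot upright in the tray, clear of the first. Release, then on to the far knob.

Call:
{"method": "drive_tool", "body": {"deltas": [0, 0, 0.001, 0, 0, 0, 0.035, 0, 0, 0.001, 0, 0, 0, 0.06, 0, 0, 0.001, 0, 0, 0, 0.07, 0, 0, 0.001, 0, 0, 0, 0.07, 0, 0, 0.001, 0, 0, 0, 0.07, 0, 0, -0.02, 0, 0, 0, 0.07, 0, 0, -0.06, 0, 0, 0, 0.07, 0, 0, -0.1, 0, 0, 0, 0.07, 0, 0, -0.14, 0, 0, 0, 0.068, 0, 0, -0.14, 0, 0, 0, 0.068]}}

```text
time: 16.65
tcp_pos: [0.4196, 0.3117, 0.1536]
tool_rot: [0.0, 1.0, 0.003, 0.003]
force: [0.7, -0.3, 0.7]
opening: 0.794
grasp_force: 0.0
```

Call:
{"method": "drive_tool", "body": {"deltas": [-0.22, -0.368, 0, 0, 0, 0, 0.055, -0.22, -0.368, 0, 0, 0, 0, 0.055, -0.22, -0.368, 0, 0, 0, 0, 0.055, -0.22, -0.368, 0, 0, 0, 0, 0.055, -0.22, -0.368, 0, 0, 0, 0, 0.055, -0.22, -0.368, 0, 0, 0, 0, 0.055, -0.22, -0.368, 0, 0, 0, 0, 0.055, -0.22, -0.368, 0, 0, 0, 0, 0.055, -0.22, -0.368, 0.0, 0, 0, 0, 0.055, -0.22, -0.368, 0.03, 0, 0, 0, 0.055]}}

```text
time: 17.65
tcp_pos: [0.6402, -0.0644, 0.1207]
tool_rot: [0.003, 1.0, -0.002, 0.003]
force: [-0.3, 1.1, 0.3]
opening: 0.646
grasp_force: 0.0
```

Call:
{"method": "drive_tool", "body": {"deltas": [0, 0, 0, 0, 0, 0, 0.055, 0, 0, 0, 0, 0, 0, 0.055]}}

```text
time: 17.85
tcp_pos: [0.6366, -0.0573, 0.1177]
tool_rot: [-0.0, 1.0, 0.0, -0.001]
force: [0.5, 1.2, 0.4]
opening: 0.647
grasp_force: 0.0
```

```bash
python3 -c "
from h import *
from cell import vision
import cv2
s=monitor.read_state();print(s['time'],s['tcp_pos'],s['opening'],delta([.638,-.0584,.006]))
cv2.imwrite('pics/w7.png',vision.snapshot('wrist')['pixels'][:,:,::-1])
"
```

```text
17.85 [ 0.63662998 -0.05732531  0.11768639] 0.6474220900758898 (array([ -1.6,  -1.1, 111.7]), array([ 0.01, -0.12,  0.04]))
```

View pics/w7.png

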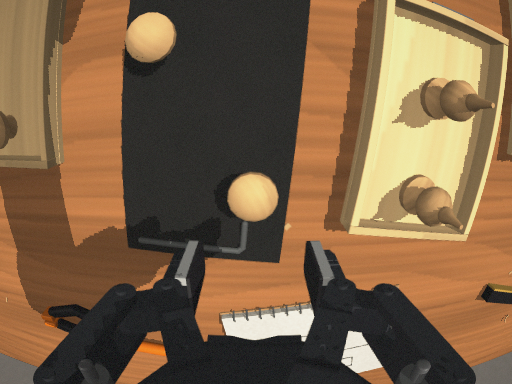

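Call:
{"method": "drive_tool", "body": {"deltas": [-0.001, -0.001, 0.04, 0, 0, 0, 0.055, -0.001, -0.001, 0.08, 0, 0, 0, 0.055, -0.001, -0.001, 0.105, 0, 0, 0, 0.055, -0.001, -0.001, 0.115, 0, 0, 0, 0.055, -0.001, -0.001, 0.115, 0, 0, 0, 0.055, -0.001, -0.001, 0.115, 0, 0, 0, 0.025, -0.001, -0.001, 0.115, 0, 0, 0, 0.025, -0.001, -0.001, 0.115, 0, 0, 0, 0.025, -0.001, -0.001, 0.115, 0, 0, 0, 0.025], "grip_force": 25}}

```text
time: 18.8
tcp_pos: [0.6397, -0.059, 0.0054]
tool_rot: [-0.0, 1.0, 0.0, 0.002]
force: [-1.8, 1.5, 6.5]
opening: 0.474
grasp_force: 25.7
```

Call:
{"method": "drive_tool", "body": {"deltas": [0, 0, -0.02, 0, 0, 0, 0.025, 0, 0, -0.06, 0, 0, 0, 0.025, 0, 0, -0.1, 0, 0, 0, 0.025, 0.02, -0.037, -0.1, 0, 0, 0, 0.025, 0.04, -0.074, -0.1, 0, 0, 0, 0.025, 0.06, -0.11, -0.1, 0, 0, 0, 0.025, 0.08, -0.147, -0.1, 0, 0, 0, 0.025, 0.1, -0.184, -0.1, 0, 0, 0, 0.025, 0.12, -0.221, -0.1, 0, 0, 0, 0.025, 0.141, -0.258, -0.1, 0, 0, 0, 0.025]}}

```text
time: 19.8
tcp_pos: [0.4967, -0.3185, 0.1043]
tool_rot: [-0.0, 1.0, -0.0, 0.001]
force: [0.0, 0.1, 0.7]
opening: 0.475
grasp_force: 25.5
```

Call:
{"method": "drive_tool", "body": {"deltas": [0, 0, 0.02, 0, 0, 0, 0.025, 0, 0, 0.05, 0, 0, 0, 0.025, 0, 0, 0.075, 0, 0, 0, 0.025, 0, 0, 0.088, 0, 0, 0, 0.025, 0, 0, 0.095, 0, 0, 0, 0.025, 0, 0, 0.095, 0, 0, 0, 0.025]}}

```text
time: 20.4
tcp_pos: [0.4977, -0.3174, 0.009]
tool_rot: [0.0, 1.0, -0.0, 0.0]
force: [0.3, -0.1, -0.4]
opening: 0.474
grasp_force: 25.9
```

```bash
python3 -c "
from h import *
from cell import vision
import cv2
s=monitor.read_state();print(s['time'],s['tcp_pos'],s['force'],s['opening'],s['grasp_force'])
a=vision.snapshot('wrist')['pixels'];b=vision.snapshot('scene')['pixels'][80:260,60:300]
b=cv2.resize(b,(512,384));cv2.imwrite('pics/w8.png',cv2.resize(np.hstack([a,b]),(800,300))[:,:,::-1])"
```

```text
20.4 [ 0.49771807 -0.31742396  0.00901311] [ 0.31127255 -0.14985627 -0.43568811] 0.4737488584366076 25.931341768009588
```

View pics/w8.png

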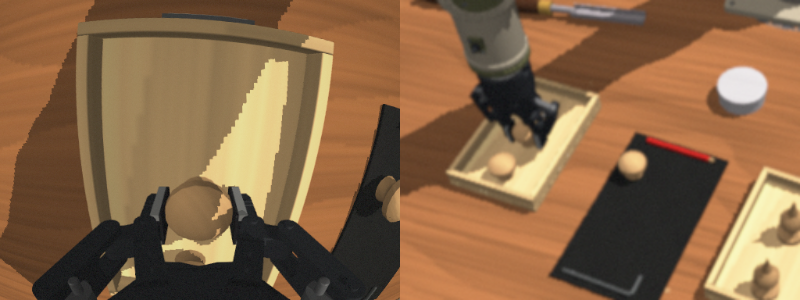

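Knob is upright, centred in the knob tray near its pattern. Release, then last knob.

Call:
{"method": "drive_tool", "body": {"deltas": [0, 0, 0.001, 0, 0, 0, 0.025, 0, 0, 0.001, 0, 0, 0, 0.045, 0, 0, 0.001, 0, 0, 0, 0.057, 0, 0, 0.001, 0, 0, 0, 0.057, 0, 0, 0.001, 0, 0, 0, 0.057, 0, 0, -0.02, 0, 0, 0, 0.057, 0, 0, -0.06, 0, 0, 0, 0.057, 0, 0, -0.1, 0, 0, 0, 0.057, 0, 0, -0.11, 0, 0, 0, 0.057]}}

```text
time: 21.4
tcp_pos: [0.4988, -0.3185, 0.1225]
tool_rot: [0.0, 1.0, -0.001, 0.003]
force: [0.8, -1.1, 0.9]
opening: 0.67
grasp_force: 0.0
```

Call:
{"method": "drive_tool", "body": {"deltas": [-0.006, 0.178, 0, 0, 0, 0, 0.055, -0.006, 0.178, 0, 0, 0, 0, 0.055, -0.006, 0.178, 0, 0, 0, 0, 0.055, -0.006, 0.178, 0, 0, 0, 0, 0.055, -0.006, 0.178, 0, 0, 0, 0, 0.055, -0.006, 0.178, 0, 0, 0, 0, 0.055, -0.006, 0.178, 0, 0, 0, 0, 0.055]}}

```text
time: 22.1
tcp_pos: [0.503, -0.1404, 0.1182]
tool_rot: [0.001, 1.0, -0.0, -0.0]
force: [-0.9, 0.2, -0.0]
opening: 0.641
grasp_force: 0.0
```

```bash
python3 -c "
from h import *
from cell import vision
import cv2
s=monitor.read_state();print(s['time'],s['tcp_pos'],s['opening'],delta([.5037,-.1394,.0049]))
cv2.imwrite('pics/w9.png',vision.snapshot('wrist')['pixels'][:,:,::-1])
"
```

```text
22.1 [ 0.50300018 -0.14035362  0.11818536] 0.6405846200733228 (array([ -0.7,   1. , 113.3]), array([-0.03, -0.01, -0.09]))
```

View pics/w9.png

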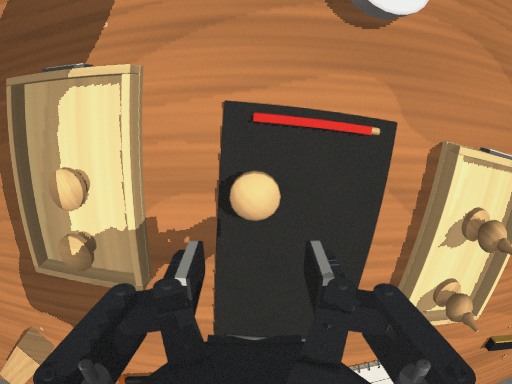

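Last knob at (255,196), centred; the placed knob stands upright at (68,188). Grasp.

Call:
{"method": "drive_tool", "body": {"deltas": [-0.001, 0.001, 0.04, 0, 0, 0, 0.055, -0.001, 0.001, 0.08, 0, 0, 0, 0.055, -0.001, 0.001, 0.105, 0, 0, 0, 0.055, -0.001, 0.001, 0.115, 0, 0, 0, 0.055, -0.001, 0.001, 0.115, 0, 0, 0, 0.055, -0.001, 0.001, 0.115, 0, 0, 0, 0.025, -0.001, 0.001, 0.115, 0, 0, 0, 0.025, -0.001, 0.001, 0.115, 0, 0, 0, 0.025, -0.001, 0.001, 0.115, 0, 0, 0, 0.025]}}

```text
time: 23.05
tcp_pos: [0.5053, -0.1383, 0.0045]
tool_rot: [0.0, 1.0, 0.0, 0.001]
force: [-1.0, -0.1, 7.3]
opening: 0.48
grasp_force: 25.6
```

Call:
{"method": "drive_tool", "body": {"deltas": [0, 0, -0.02, 0, 0, 0, 0.025, 0, 0, -0.06, 0, 0, 0, 0.025, 0, 0, -0.1, 0, 0, 0, 0.025, 0.013, -0.036, -0.1, 0, 0, 0, 0.025, 0.026, -0.072, -0.1, 0, 0, 0, 0.025, 0.038, -0.108, -0.1, 0, 0, 0, 0.025, 0.051, -0.144, -0.1, 0, 0, 0, 0.025, 0.063, -0.179, -0.1, 0, 0, 0, 0.025, 0.063, -0.179, -0.1, 0, 0, 0, 0.025]}}

```text
time: 23.95
tcp_pos: [0.4385, -0.3221, 0.1041]
tool_rot: [0.004, 1.0, -0.001, 0.0]
force: [-0.1, -0.5, -0.4]
opening: 0.478
grasp_force: 25.5
```

Call:
{"method": "drive_tool", "body": {"deltas": [0, 0, 0.02, 0, 0, 0, 0.025, 0, 0, 0.05, 0, 0, 0, 0.025, 0, 0, 0.075, 0, 0, 0, 0.025, 0, 0, 0.088, 0, 0, 0, 0.025, 0, 0, 0.095, 0, 0, 0, 0.025, 0, 0, 0.095, 0, 0, 0, 0.025]}}

```text
time: 24.55
tcp_pos: [0.4417, -0.317, 0.0086]
tool_rot: [-0.0, 1.0, 0.0, 0.0]
force: [-0.4, 0.7, 0.0]
opening: 0.479
grasp_force: 25.8
```

Call:
{"method": "drive_tool", "body": {"deltas": [0, 0, 0.001, 0, 0, 0, 0.025, 0, 0, 0.001, 0, 0, 0, 0.045, 0, 0, 0.001, 0, 0, 0, 0.057, 0, 0, 0.001, 0, 0, 0, 0.057, 0, 0, 0.001, 0, 0, 0, 0.057, 0, 0, -0.02, 0, 0, 0, 0.057, 0, 0, -0.06, 0, 0, 0, 0.057, 0, 0, -0.1, 0, 0, 0, 0.057, 0, 0, -0.14, 0, 0, 0, 0.057, 0, 0, -0.18, 0, 0, 0, 0.057]}}

```text
time: 25.55
tcp_pos: [0.4409, -0.3171, 0.1899]
tool_rot: [0.0, 1.0, 0.0, 0.0]
force: [1.4, 1.0, -0.0]
opening: 0.663
grasp_force: 0.0
```

Call:
{"method": "drive_tool", "body": {"deltas": [0, 0.2, 0, 0, 0, 0, 0.057, 0, 0.2, 0, 0, 0, 0, 0.057, 0, 0.2, 0, 0, 0, 0, 0.057, 0, 0.2, 0, 0, 0, 0, 0.057, 0, 0.2, 0, 0, 0, 0, 0.057, 0, 0.2, 0, 0, 0, 0, 0.057]}}

```text
time: 26.15
tcp_pos: [0.4413, -0.1162, 0.1885]
tool_rot: [-0.001, 1.0, 0.0, 0.0]
force: [-0.3, -0.3, 0.4]
opening: 0.667
grasp_force: 0.0
```

```bash
python3 -c "
from h import *
from cell import vision
import cv2
a=vision.snapshot('top')['pixels'][100:290,70:430];b=vision.snapshot('scene')['pixels'][100:300,60:440]
cv2.imwrite('pics/end.png',np.vstack([cv2.resize(a,(560,296)),cv2.resize(b,(560,296))])[:,:,::-1])"
```

```text
(no output)
```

View pics/end.png

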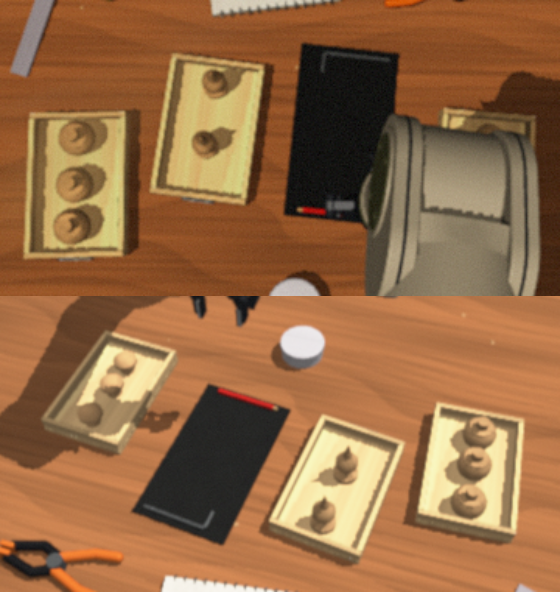

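All five pieces stand upright in the right trays: three knobs near (110,380), two finials and three feet, patterns included. The mat is empty.

```bash
python3 -c "
from cell import job_done
print(job_done())"
```

```text
the job is handed in; nothing more can be done
None
```

I sorted all five pieces into their matching trays, and the last camera images show each one upright and released; I handed the job in at about 26 s, with no verdict returned.

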